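# Sort the pine offcuts into their length bays

## Robot

A 6-joint arm with a two-finger parallel gripper is mounted at the origin on a cart in front of the work surface, level with it; the furniture and walls round the work are solid. World frame = base frame: x ahead of the robot, y to its left, z up, the work surface at z = 0. Lengths are in mm, angles in rad, forces in N, time in s.
With the tool pointing down it reaches from about 275 to 1000 mm from the base axis. Payload 8.4 kg.
Tool frame: the origin (TCP) lies on the centre line of the jaws, within the pads' length; the fingertips stand 17 mm ahead of it and the grasp point (between the pads) lies 2 mm behind it; z points along the fingers, y is the line along which they close (so a half turn about z gives the same grasp; the last joint's range is limited). The gripper opens to 85 mm and grips with 20 to 120 N. Pads are 22 mm wide; open, the fingers measure 114 mm over their backs; the gripper's body (76 mm by 85 mm) begins 54 mm behind the grasp point. The pads swing forward as they close: fully open they stand 13 mm farther back than shut.
Start: joints at [1.222, 0.353, 1.633, -0, 1.155, -0.002], TCP at [212.43, 587.794, 248.281] pointing down, gripper open.
Joint ranges: [-2.63, 2.63], [-0.92, 2.1], [0.06, 2.66], [-1.3, 4.44], [0, 2.69], [-3.02, 3.02]. Speed limits (rad/s): [2.22, 2.22, 2.79, 3.14, 3.14, 3.14].

## Interface

Orientations are given as [roll, pitch, yaw] about the fixed x, y, z axes, in that order (R = Rz(yaw) Ry(pitch) Rx(roll)).
In Python, from rig import r, eyes gives the robot as it stands. The module is installed in compiled form; this text tells all that it offers.
- The arm moves only by the shell command python3 -m inch 'ROWS' [FORCE]. ROWS is JSON, a list of rows, each a list of 7 numbers: the shift along the tool's x, y, z in m, then the turn, a rotation vector about the tool's x, y, z in degrees, then the closure, from -1 (fully open) to 1 (shut). In form: [[x, y, z, rx, ry, rz, gripper], ...]. A call has 1 to 8 rows; each row shifts and turns the commanded pose from where the row before left it, along the tool's axes as they then stand; what a row does not reach is not made up. A row lasts 1/10 s, in which the tool goes at most 50 mm and 8.59 degrees, less where a joint would pass 70% of its speed; a pose out of reach is approached as far as the arm can. A call with a gripper value outside its range is refused whole. The fingers move at their own pace and stop on an object; FORCE is the grip in N (left out, the last holds). Time passes only in rows, so rows that do not move let the fingers close. It gives the time, the measured TCP pose, the force, the opening and the grip force at its end, in the units of the state.
- r.sense(): the state, without advancing time (a new reading comes with each control period).
- eyes.grab_frame(name): name is "scene" or "top" or "wrist"; returns a dict with "img" (420x560x3 uint8, blue, green, red), "fx", "fy", "cx", "cy" (pixels), "D" ([k1, k2, p1, p2, k3] as OpenCV has them; the pictures are not rectified), "R" (3x3) and "t" (3): a world point X has camera coordinates R X + t; the wrist camera has in their place "hand_eye" (4x4, takes a point from camera to tool coordinates, whose origin is the TCP and whose axes are the flange's). Camera axes: x right, y down, z forward; pixel columns grow to the right and rows downward; lengths in mm; the calibration is good to about 2 mm. A picture is of the moment at which its call begins: read the wrist's pose just before it. There is no depth.
- r.sign_off(): hands the job in; it is judged then, once.
The state is a dict: "clock": time; "qpos": joint angles; "qvel": joint speeds; "joint_efforts": joint torques, N m; "eef_pos": TCP position; "tcp_rot": TCP orientation; "contact_force": force on the tool from outside, world axes, zero at the start; "wrist_torque": the same for the moment, N m; "opening": opening from 0.0 (shut) to 1.0 (fully open); "grasp_force": force on a finger pad.
Only numpy, scipy, OpenCV 4.12 (cv2) and the standard library are available. Lean on these libraries where they do the work, as an engineer would, in place of code of your own. Each camera call takes 0.05 s, during which the arm holds its last target. There are 200 camera calls.

## Task

Tidy the sawing scraps: pick out the four pine offcuts and lay each flat in the length bay made for it, the longest offcut in the longest bay and so on down to the shortest in the shortest, between the bay's two end stops, in line with it and centred on the strip. Leave the two pieces of white foam where they lie.

Things in the scene. Friction and masses are not known exactly. Their poses are not given: they have to be found in the camera images.
- offcut_90: the longest pine offcut, a slim stick: 18 x 90 x 10 mm, light bare wood, about 20 g, lying flat and loose. Origin: mid length and width of its underside; y along its 90 mm length, x across its 18 mm width (grip it across this), z up.
- offcut_75: the second longest pine offcut, a thick bar, the tallest of the four: 22 x 75 x 18 mm, light bare wood, about 20 g, lying flat and loose. Origin: mid length and width of its underside; y along its 75 mm length, x across its 22 mm width (grip it across this), z up.
- offcut_62: the second shortest pine offcut, a broad flat piece with a V notch in one end: 31 x 62 x 12 mm, light bare wood, about 20 g, lying flat and loose. Origin: mid length and width of its underside; y along its 62 mm length, x across its 31 mm width (grip it across this), z up.
- offcut_45: the shortest pine offcut, a short stubby piece with one end cut off slantwise: 28 x 45 x 12 mm, light bare wood, about 20 g, lying flat and loose. Origin: mid length and width of its underside; y along its 45 mm length, x across its 28 mm width (grip it across this), z up.
- bay_90: the longest of four length bays, fixed: dark wood strip 50 mm wide, 4 mm thick, a pine stop across each end (10 mm thick, top 14 mm above the table), 112 mm clear between the stops, 132 overall, for the 90 mm offcut; long sides open. Origin: centre of its underside on the table (a piece rests 4 mm above it); y along from stop to stop, x across, z up.
- bay_75: the second longest of four length bays, fixed: dark wood strip 50 mm wide, 4 mm thick, a pine stop across each end (10 mm thick, top 14 mm above the table), 97 mm clear between the stops, 117 overall, for the 75 mm offcut; long sides open. Origin: centre of its underside on the table (a piece rests 4 mm above it); y along from stop to stop, x across, z up.
- bay_62: the second shortest of four length bays, fixed: dark wood strip 50 mm wide, 4 mm thick, a pine stop across each end (10 mm thick, top 14 mm above the table), 84 mm clear between the stops, 104 overall, for the 62 mm offcut; long sides open. Origin: centre of its underside on the table (a piece rests 4 mm above it); y along from stop to stop, x across, z up.
- bay_45: the shortest of four length bays, fixed: dark wood strip 50 mm wide, 4 mm thick, a pine stop across each end (10 mm thick, top 14 mm above the table), 67 mm clear between the stops, 87 overall, for the 45 mm offcut; long sides open. Origin: centre of its underside on the table (a piece rests 4 mm above it); y along from stop to stop, x across, z up.
- foam_slice: white flat foam slice, 47 x 71 x 9 mm, loose, stays where it lies. Origin: centre of its underside; y along its length.
- foam_wavy: white wavy foam offcut, 35 x 84 x 26 mm, loose, stays where it lies. Origin: centre of its underside; y along its length.
Not all that is in view belongs to the job. What is shaped like the offcut_62 but red is not meant.

How it is judged (in metres and radians):
At the end, for the whole second after the job is handed in: Each pine offcut lies flat, right way up, at rest and released on the strip of the bay of its own length, its centre within 13 mm of the bay's centre along and across, and in line within 0.25 rad (either way round); both foam pieces are within 30 mm of where they started (x of offcut_90 in the frame of bay_90 between -0.013 and 0.013 m and y of offcut_90 in the frame of bay_90 between -0.013 and 0.013 m and z of offcut_90 in the frame of bay_90 between 0.001 and 0.007 m and angle between the y axis of offcut_90 and the y axis of bay_90, either way round below 0.25 rad and angle between each of offcut_90, offcut_75, offcut_62, offcut_45's own z axis and vertical below 0.1 rad and linear speed of each of offcut_90, offcut_75, offcut_62, offcut_45 below 0.02 m/s and x of offcut_75 in the frame of bay_75 between -0.013 and 0.013 m and y of offcut_75 in the frame of bay_75 between -0.013 and 0.013 m and z of offcut_75 in the frame of bay_75 between 0.001 and 0.007 m and angle between the y axis of offcut_75 and the y axis of bay_75, either way round below 0.25 rad and x of offcut_62 in the frame of bay_62 between -0.013 and 0.013 m and y of offcut_62 in the frame of bay_62 between -0.013 and 0.013 m and z of offcut_62 in the frame of bay_62 between 0.001 and 0.007 m and angle between the y axis of offcut_62 and the y axis of bay_62, either way round below 0.25 rad and x of offcut_45 in the frame of bay_45 between -0.013 and 0.013 m and y of offcut_45 in the frame of bay_45 between -0.013 and 0.013 m and z of offcut_45 in the frame of bay_45 between 0.001 and 0.007 m and angle between the y axis of offcut_45 and the y axis of bay_45, either way round below 0.25 rad and distance of each of foam_slice, foam_wavy from where it was at the start of the episode below 0.03 m); the robot touches nothing.
It fails at once if a piece of foam was moved by more than 30 mm (distance of any of foam_slice, foam_wavy from where it was at the start of the episode above 0.03 m).
It also fails if it takes over 112 s, if anything falls off the work surface, if the arm or the gripper's body presses on something with over 40 N, if the wrist force passes 120 N, or if a joint passes its speed limit or range.

## Working session

There is one attempt and no reset: what is moved stays moved. The work goes in short steps, Python scripts to look and compute and a shell command to move; the robot and the scene stay as the last step left them, time stands still between calls to the robot, and variables do not carry over. Pictures are saved under pics/ and viewed, at most 14 in all, crops included, and the job is handed in when it is done.

```bash
mkdir -p pics
cat > h.py <<'E'
import numpy as np, cv2, pickle
from rig import r, eyes
from scipy.spatial.transform import Rotation as Ro
def grab(n):
    s=r.sense(); f=eyes.grab_frame(n); 
    f={k:(np.array(v) if k!='img' else v) for k,v in f.items()}
    if n=='wrist':
        T=np.eye(4); T[:3,:3]=Ro.from_euler('xyz',s['tcp_rot']).as_matrix(); T[:3,3]=s['eef_pos']
        M=T@f['hand_eye']; f['R']=M[:3,:3].T; f['t']=-M[:3,:3].T@M[:3,3]
    f['K']=np.array([[f['fx'],0,f['cx']],[0,f['fy'],f['cy']],[0,0,1]],float)
    return f
def ray(f,uv):
    p=cv2.undistortPoints(np.array(uv,float).reshape(-1,1,2),f['K'],f['D'].astype(float)).reshape(-1,2)
    d=np.c_[p,np.ones(len(p))]@f['R']; c=-f['R'].T@f['t'].ravel()
    return c,d
def onz(f,uv,z):
    c,d=ray(f,uv); return c+d*((z-c[2])/d[:,2])[:,None]
def proj(f,X):
    return cv2.projectPoints(np.array(X,float).reshape(-1,1,3),cv2.Rodrigues(f['R'])[0],f['t'].astype(float),f['K'],f['D'].astype(float))[0].reshape(-1,2)
E
python3 - <<'E'
from h import *
print(r.sense())
for n in('scene','top','wrist'):
    f=grab(n); pickle.dump(f,open(n+'0.pkl','wb')); cv2.imwrite(f'pics/{n}0.png',f['img']); print(n,-f['R'].T@f['t'].ravel())
E
```

```text
{'clock': 0.0, 'qpos': array([ 1.22159368e+00,  3.53672332e-01,  1.63413630e+00, -1.31882559e-05,
        1.15517972e+00, -2.40805086e-03]), 'qvel': array([-1.72395278e-03,  8.58455015e-04,  2.48882812e-03,  1.10005922e-03,
        8.70577940e-06, -6.36664955e-04]), 'joint_efforts': array([ 4.77775520e-04, -6.05244541e+01, -3.42063081e+01,  1.42502613e-04,
        9.58588847e-03,  3.98285181e-06]), 'eef_pos': array([212.28313744, 587.36754711, 247.54562607]), 'tcp_rot': array([-3.14019693e+00,  8.69711217e-06,  2.79480340e+00]), 'contact_force': array([-0.42664358,  0.33054734,  0.93082838]), 'wrist_torque': array([-0.03576513, -0.04422918,  0.03986532]), 'grasp_force': 0.0, 'opening': 0.995517023522669}
scene [   8.94805354 -436.28239835  756.34600598]
top [ 388.46910318    5.98813903 1332.68750549]
wrist [150.39881904 609.62474579 373.27779896]
```

View pics/top0.png

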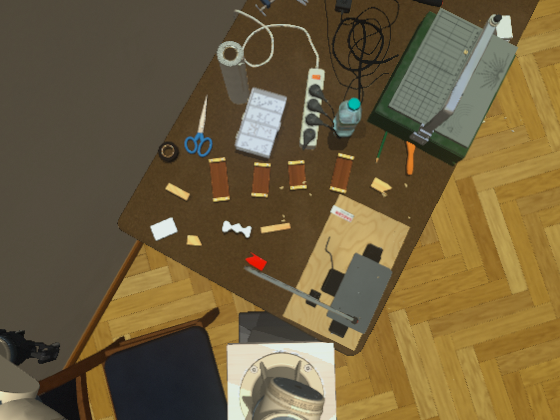

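View pics/scene0.png

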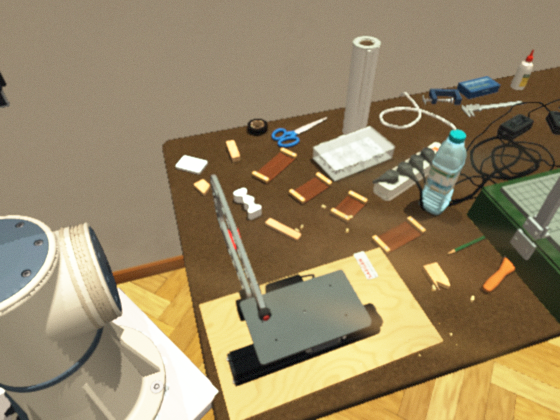

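Top view: offcut candidates are at (177,191), (193,240), (275,228) and (381,186). The bays are at (219,180), (342,173), (261,180) and (297,175). The foam is at (163,229) and (237,229). The red decoy is at (256,262), and a saw stands over the board near (300,290). Next I segment both views.

```bash
cat > seg.py <<'E'
from h import *
def blobs(img,kind,amin=40):
    hsv=cv2.cvtColor(img,cv2.COLOR_BGR2HSV)
    if kind=='wood': m=cv2.inRange(hsv,(12,60,150),(28,200,255))
    if kind=='bay': m=cv2.inRange(hsv,(3,110,60),(14,235,150))
    if kind=='foam': m=cv2.inRange(hsv,(0,0,190),(180,40,255))
    out=[]
    for c in cv2.findContours(m,cv2.RETR_EXTERNAL,cv2.CHAIN_APPROX_NONE)[0]:
        if cv2.contourArea(c)>=amin: out.append(c.reshape(-1,2))
    return out
E
python3 - <<'E'
from seg import *
T=pickle.load(open('top0.pkl','rb'));S=pickle.load(open('scene0.pkl','rb'))
for n,f in(('top',T),('scene',S)):
    print(n,f['fx'],f['D'])
    for k,z in(('wood',12),('bay',4)):
        for c in blobs(f['img'],k,25):
            if cv2.contourArea(c)>3000: continue
            P=onz(f,c,z)[:,:2].astype(np.float32)
            (cx,cy),(w,h),a=cv2.minAreaRect(P)
            if w<h: a+=90
            if abs(cx)<900 and abs(cy)<700 and max(w,h)<170: print(k,c.mean(0).round(),'c',round(cx),round(cy),'size',round(max(w,h)),round(min(w,h)),'ang',round((a)%180))
cv2.imwrite('pics/topcrop.png',cv2.resize(T['img'][140:280,140:420],None,fx=2.8,fy=2.8,interpolation=cv2.INTER_CUBIC))
E
```

```text
top 439.0350755489885 [-0.02317076  0.          0.          0.          0.        ]
wood [290. 406.] c -39 -33 size 155 100 ang 71
wood [255. 381.] c 45 77 size 80 12 ang 155
wood [ 97. 396.] c 16 539 size 157 58 ang 14
wood [280. 366.] c 86 1 size 85 13 ang 91
wood [306. 373.] c 58 -78 size 130 32 ang 24
wood [ 88. 349.] c 145 563 size 66 32 ang 149
wood [374. 353.] c 112 -271 size 130 44 ang 8
wood [193. 240.] c 463 252 size 45 28 ang 84
wood [275. 227.] c 495 7 size 89 18 ang 98
wood [221. 198.] c 587 169 size 49 10 ang 95
wood [260. 194.] c 597 53 size 49 10 ang 84
wood [337. 189.] c 607 -186 size 49 11 ang 74
wood [298. 187.] c 618 -66 size 49 9 ang 89
wood [177. 191.] c 613 303 size 75 22 ang 61
wood [381. 186.] c 615 -316 size 58 36 ang 51
wood [262. 164.] c 690 43 size 49 11 ang 83
wood [296. 162.] c 694 -60 size 47 11 ang 94
wood [217. 159.] c 708 182 size 47 11 ang 95
wood [346. 156.] c 710 -214 size 48 10 ang 74
bay [ 80. 398.] c 6 593 size 126 19 ang 9
bay [261. 179.] c 644 48 size 81 53 ang 174
bay [296. 174.] c 657 -63 size 63 52 ang 3
bay [219. 179.] c 648 176 size 109
[... 521 characters left out ...]
97 -416 size 105 28 ang 177
wood [283. 228.] c 494 4 size 94 30 ang 98
wood [416. 224.] c 708 -215 size 55 15 ang 75
wood [347. 211.] c 628 -76 size 75 45 ang 138
wood [357. 196.] c 693 -61 size 54 16 ang 92
wood [297. 195.] c 596 52 size 56 18 ang 84
wood [202. 185.] c 461 250 size 52 33 ang 82
wood [323. 178.] c 688 43 size 56 16 ang 85
wood [260. 175.] c 586 170 size 56 18 ang 96
wood [288. 152.] c 707 181 size 56 18 ang 96
wood [232. 149.] c 614 305 size 85 27 ang 60
bay [150. 270.] c 217 143 size 150 32 ang 150
bay [401. 234.] c 661 -203 size 88 53 ang 165
bay [352. 205.] c 661 -64 size 57 54 ang 96
bay [310. 191.] c 634 48 size 101 59 ang 174
bay [275. 164.] c 647 175 size 112 59 ang 8
```

View pics/topcrop.png

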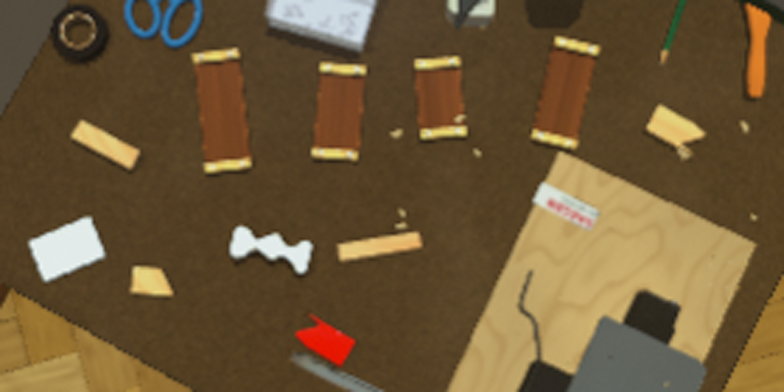

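View pics/wrist0.png

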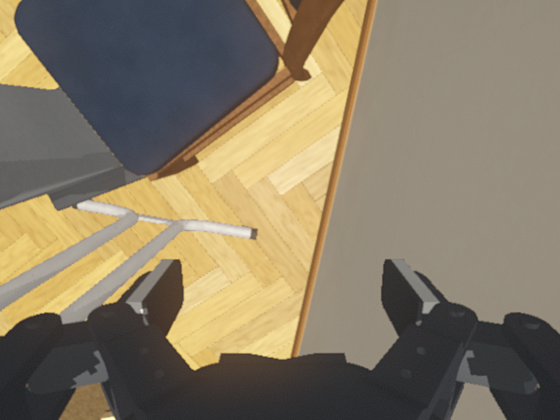

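The bays match by stop spacing: (219,180) is 122 mm, so bay_90; (342,173) is 107, so bay_75; (261,180) is 93.5, so bay_62; (297,175) is 76.5, so bay_45. 

The pieces by size:
- **(275,228):** 89x18, so offcut_90.
- **(177,191):** 75x22, so offcut_75.
- **(193,240):** 45x28 with a slanted end, so offcut_45.
- **(381,186):** about 58x36, light wood with a notch. This should be offcut_62. The red piece at (256,262) is the decoy. I'll confirm from close by.

The first wrist picture shows only floor and fingers.

```bash
cat >> h.py <<'E'
def tri(fs,uvs):
    A=np.zeros((3,3));b=np.zeros(3);L=[]
    for f,uv in zip(fs,uvs):
        c,d=ray(f,uv); d=d[0]/np.linalg.norm(d[0]); P=np.eye(3)-np.outer(d,d); A+=P;b+=P@c;L.append((c,P))
    X=np.linalg.solve(A,b); return X,[round(float(np.linalg.norm(P@(X-c))),1) for c,P in L]
def go(x,y,z,yaw):
    "shift in tool axes (mm) and rz (deg) from now to a tool-down pose"
    s=r.sense(); R=Ro.from_euler('xyz',s['tcp_rot']).as_matrix()
    d=R.T@(np.array([x,y,z])-s['eef_pos']); y0=np.degrees(s['tcp_rot'][2]); dy=(yaw-y0+90)%180-90
    print('to',(x,y,z,yaw),'tool shift',d.round(1),'rz',round(-dy,1),'(if turned first: shift',(Ro.from_euler('z',-dy,degrees=True).as_matrix().T@d).round(1),') tilt',np.degrees(R[:2,2]).round(2))
E
python3 - <<'E'
from h import *
T=pickle.load(open('top0.pkl','rb'));S=pickle.load(open('scene0.pkl','rb'));W=pickle.load(open('wrist0.pkl','rb'))
print(W['hand_eye'].round(2), W['fx'],W['cx'],W['cy'])
for n,a,b in(('saw tip',(247,268),(213,179)),('saw base',(356,321),(265,314)),('bottle',(354,104),(457,137)),('tube',(230,48),(366,43)),('box corner',(237,150),(322,172))): print(n,tri((T,S),(a,b)))
s=r.sense();print(np.degrees(s['tcp_rot'][2]))
go(495,7,247,98); go(480,95,247,98)
E
```

```text
[[   0.     -0.97   -0.26   65.74]
 [   1.      0.      0.     -0.3 ]
 [  -0.     -0.26    0.97 -125.62]
 [   0.      0.      0.      1.  ]] 333.3231094848405 282.0805353753894 208.7680899203932
saw tip (array([376.05568387,  82.0830929 , 193.66901523]), [0.7, 0.7])
saw base (array([ 234.45492725, -194.56390061,  187.91072677]), [0.6, 0.6])
bottle (array([ 803.23981504, -210.4431831 ,  203.68197077]), [0.6, 0.6])
tube (array([934.47293726, 115.40647617, 262.62282158]), [5.1, 5.1])
box corner (array([763.28627996, 116.05734346, -61.72161461]), [11.7, 11.7])
160.12947387626988
to (495, 7, 247, 98) tool shift [-463.2 -449.8    1.2] rz 62.1 (if turned first: shift [-614.2  199.2    1.2] ) tilt [-0.02 -0.06]
to (480, 95, 247, 98) tool shift [-419.2 -372.2    1.1] rz 62.1 (if turned first: shift [-524.9  196.6    1.1] ) tilt [-0.02 -0.06]
```

```bash
python3 -m inch '[[-0.041,-0.027,0,0,0,0,-1],[-0.041,-0.027,0,0,0,0,-1],[-0.041,-0.027,0,0,0,0,-1],[-0.041,-0.027,0,0,0,0,-1],[-0.041,-0.027,0,0,0,0,-1],[-0.041,-0.027,0,0,0,0,-1],[-0.041,-0.027,0,0,0,0,-1],[-0.041,-0.027,0,0,0,0,-1]]' 40
python3 -m inch '[[-0.022,-0.014,0,0,0,8.5,-1],[0,0,0,0,0,8.5,-1],[0,0,0,0,0,8.5,-1],[0,0,0,0,0,8.5,-1],[0,0,0,0,0,8.5,-1],[0,0,0,0,0,8.5,-1],[0,0,0,0,0,8.5,-1],[0,0,0,0,0,8.5,-1]]'
python3 -m inch '[[0,0,0,0,0,0,-1],[0,0,0,0,0,0,-1]]'
python3 - <<'E'
from h import *
f=grab('wrist'); pickle.dump(f,open('w1.pkl','wb')); cv2.imwrite('pics/w1.png',f['img']); print(r.sense()['eef_pos'],proj(f,[[463,252,12],[613,303,18]]))
E
```

```text
clock: 0.95
eef_pos: [448.3, 271.4, 248.3]
tcp_rot: [3.141, 0.0, 2.795]
contact_force: [0.5, 0.7, 0.1]
opening: 1.005
grasp_force: 0.0
clock: 1.75
eef_pos: [463.3, 252.4, 248.1]
tcp_rot: [-3.141, 0.0, 1.602]
contact_force: [0.1, 0.3, 0.6]
opening: 0.998
grasp_force: 0.0
clock: 1.95
eef_pos: [463.3, 252.5, 248.1]
tcp_rot: [-3.141, 0.0, 1.612]
contact_force: [-0.6, -0.1, -0.3]
opening: 0.995
grasp_force: 0.0
[463.35713462 252.4960396  248.19468499] [[281.4792511  180.73244649]
 [425.0324543  140.3729137 ]]
```

View pics/w1.png

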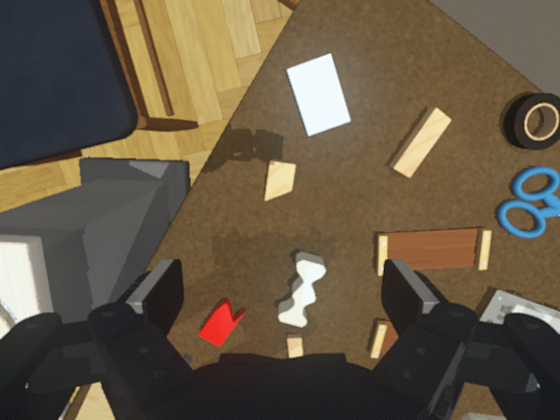

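The wrist picture shows offcut_45 with its slanted end at (280,180), offcut_75 at (421,143), bay_90 at (434,250), foam_slice at (318,95), foam_wavy at (303,290) and the red decoy at (221,325).

```bash
cat >> seg.py <<'E'
def near(f,xyz,kind='wood',amin=25):
    uv=proj(f,[xyz])[0]; cs=blobs(f['img'],kind,amin)
    return min(cs,key=lambda c:np.linalg.norm((c.min(0)+c.max(0))/2-uv))
def cen(c):
    m=cv2.moments(c.reshape(-1,1,2)); return np.array([m['m10']/m['m00'],m['m01']/m['m00']])
def piece(f,xyz,g=None,eps=4):
    c=near(f,xyz)
    if g is not None: print(' tri',[np.round(v,1) for v in tri((f,g),(cen(c),cen(near(g,xyz))))])
    q=cv2.approxPolyDP(c.reshape(-1,1,2),eps,True).reshape(-1,2)
    P=onz(f,c,xyz[2])[:,:2]; rc=cv2.minAreaRect(P.astype(np.float32)); Q=onz(f,q,xyz[2])[:,:2]
    E=np.roll(Q,-1,0)-Q
    print(' rect',np.round(rc[0],1),np.round(rc[1],1),round(rc[2],1)); print(' corners',Q.round(0).tolist()); print(' edges',[(round(float(np.hypot(*e))),round(float(np.degrees(np.arctan2(e[1],e[0]))%180))) for e in E])
    return P
E
python3 - <<'E'
from seg import *
T=pickle.load(open('top0.pkl','rb'));W=pickle.load(open('w1.pkl','rb'))
print('45');piece(W,(463,252,12),T)
print('75');piece(W,(613,303,18),T)
for a in((587,169,14),(708,182,14)): print('stop');piece(W,a,T)
# axis-aligned extents of 45 about candidates
P=piece(W,(463,252,12))
for a in (78,82,86,90,94):
    u=np.array([np.cos(np.radians(a)),np.sin(np.radians(a))]);v=np.array([-u[1],u[0]]);print(a,np.ptp(P@u).round(1),np.ptp(P@v).round(1))
E
```

```text
45
 tri [array([461.2, 254.4,  16.1]), array([0.7, 0.7])]
 rect [461.1 250.5] [45.4 29.4] 84.0
 corners [[477.0, 271.0], [450.0, 272.0], [444.0, 229.0], [475.0, 243.0]]
 edges [(27, 178), (43, 83), (34, 24), (28, 86)]
75
 tri [array([611.4, 301. ,  17.4]), array([0.7, 0.7])]
 rect [610.2 299.6] [75.9 23.3] 60.3
 corners [[620.0, 337.0], [582.0, 273.0], [600.0, 263.0], [638.0, 325.0]]
 edges [(74, 60), (20, 150), (73, 59), (22, 146)]
stop
 tri [array([602.6, 178.4,  20.5]), array([19.5, 19.5])]
 rect [635.7 175.7] [113.6  50.9] 7.0
 corners [[582.0, 144.0], [590.0, 179.0], [691.0, 185.0], [689.0, 197.0], [579.0, 194.0]]
 edges [(36, 78), (101, 3), (12, 96), (111, 2), (50, 94)]
stop
 tri [array([706.3, 181.8,  15. ]), array([1.2, 1.2])]
 rect [706. 180.] [11.2 51. ] 5.4
 corners [[707.0, 205.0], [698.0, 201.0], [706.0, 154.0], [714.0, 159.0]]
 edges [(10, 24), (47, 99), (9, 28), (47, 98)]
 rect [461.1 250.5] [45.4 29.4] 84.0
 corners [[477.0, 271.0], [450.0, 272.0], [444.0, 229.0], [475.0, 243.0]]
 edges [(27, 178), (43, 83), (34, 24), (28, 86)]
78 47.7 31.3
82 46.2 29.9
86 45.0 30.5
90 44.1 32.9
94 43.4 35.3
```

```bash
python3 -m inch '[[0.003,-0.0015,0.02,0,0,8.4,-0.2],[0,0,0.045,0,0,0,-0.2],[0,0,0.045,0,0,0,-0.2],[0,0,0.045,0,0,0,-0.2],[0,0,0.035,0,0,0,-0.2],[0,0,0.016,0,0,0,-0.2],[0,0,0,0,0,0,-0.2]]'
python3 - <<'E'
from h import *
f=grab('scene'); cv2.imwrite('pics/s1.png',cv2.resize(f['img'][40:340,60:420],None,fx=2,fy=2)); print(r.sense()['qpos'],r.sense()['eef_pos'])
E
```

```text
clock: 2.7
eef_pos: [460.2, 254.6, 39.9]
tcp_rot: [-3.138, 0.003, 1.464]
contact_force: [0.0, 0.2, -0.0]
opening: 0.601
grasp_force: 0.0
[5.02444515e-01 4.96866526e-01 1.98427579e+00 3.61127008e-06
 6.62819507e-01 6.09733809e-01] [461.2035159  255.13484005  41.46177338]
```

View pics/s1.png

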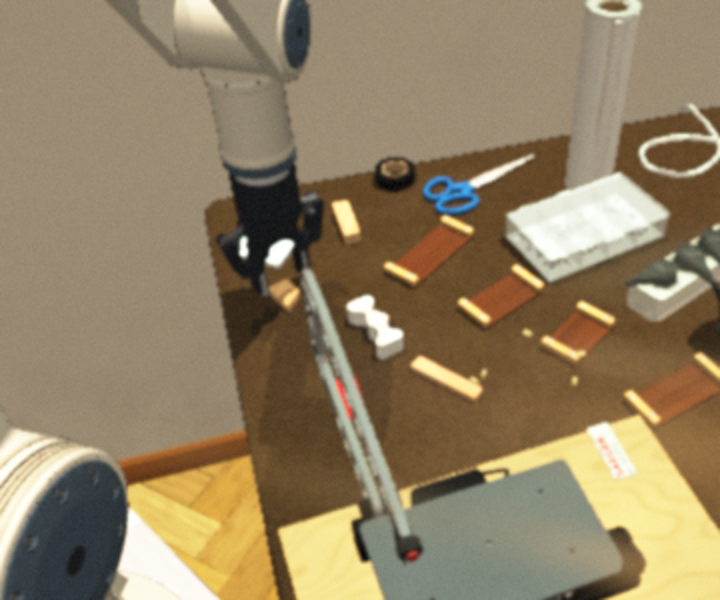

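The jaws straddle offcut_45, and the saw is well clear.

```bash
python3 -m inch '[[0,0,0.0175,0,0,0,-0.2],[0,0,0,0,0,0,-0.2],[0,0,0,0,0,0,1],[0,0,0,0,0,0,1],[0,0,0,0,0,0,1],[0,0,0,0,0,0,1],[0,0,0,0,0,0,1],[0,0,0,0,0,0,1]]' 40
python3 - <<'E'
from h import *
f=grab('scene'); cv2.imwrite('pics/s2.png',cv2.resize(f['img'][130:210,160:260],None,fx=6,fy=6)); print(r.sense()['eef_pos'])
E
```

```text
clock: 3.55
eef_pos: [462.5, 255.8, 26.3]
tcp_rot: [3.14, -0.001, 1.462]
contact_force: [-1.6, -0.5, 4.7]
opening: 0.304
grasp_force: 39.0
[462.51333663 255.86936818  26.31311295]
```

View pics/s2.png

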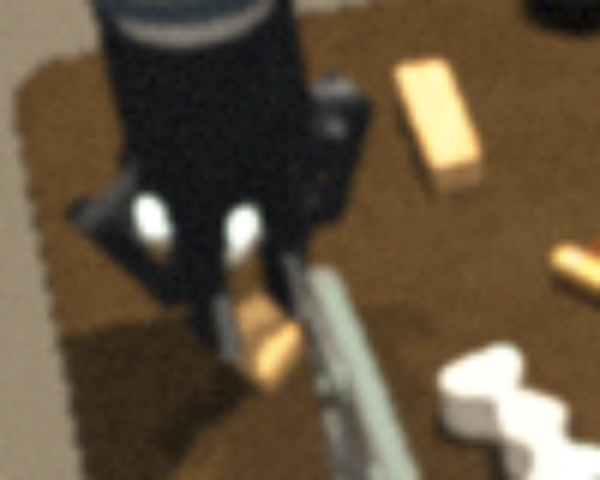

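Gripped: opening 26 mm at 39 N. The fingertips touch the table slightly at TCP 26, so later grasps will be at 28 or higher. Lift and carry.

```bash
python3 -m inch '[[0,0,-0.02,0,0,0,1],[0,0,-0.05,0,0,0,1],[0,0,-0.05,0,0,0,1],[0,0,-0.05,0,0,0,1]]'
python3 -m inch '[[-0.037,0.029,0,0,0,0,1],[-0.037,0.029,0,0,0,0,1],[-0.037,0.029,0,0,0,0,1],[-0.037,0.029,0,0,0,0,1],[0,0,0,0,0,0,1],[0,0,0,0,0,0,1]]'
python3 -c "
from h import *
pickle.dump(grab('wrist'),open('w2.pkl','wb'))"
python3 -m inch '[[-0.037,0.029,0,0,0,0,1],[-0.037,0.029,0,0,0,0,1],[-0.037,0.029,0,0,0,0,1],[-0.037,0.029,0,0,0,0,1],[0,0,0,0,0,8,1],[0,0,0,0,0,8,1],[0,0,0,0,0,8,1],[0,0,0,0,0,8,1]]'
python3 -m inch '[[0,0,0,0,0,8,1],[0,0,0,0,0,8,1],[0,0,0,0,0,8,1],[0,0,0,0,0,8,1],[0,0,0,0,0,8,1],[0,0,0,0,0,7.5,1],[0,0,0,0,0,0,1],[0,0,0,0,0,0,1]]'
python3 - <<'E'
from seg import *
f=grab('wrist'); pickle.dump(f,open('w3.pkl','wb')); cv2.imwrite('pics/w3.png',f['img'])
T=pickle.load(open('top0.pkl','rb'))
for n in('w2','w3'):
  W=pickle.load(open(n+'.pkl','rb'))
  print(n,-W['R'].T@W['t'])
  for k in('wood','bay'):
    for c in blobs(W['img'],k,60):
      P=onz(W,c,14 if k=='wood' else 4)[:,:2]; rc=cv2.minAreaRect(P.astype(np.float32)); print(k,cen(c).round(),np.round(rc[0]),np.round(rc[1]),round(rc[2]))
E
```

```text
clock: 4.0
eef_pos: [461.6, 255.3, 197.7]
tcp_rot: [3.141, -0.001, 1.462]
contact_force: [1.2, 0.4, -0.1]
opening: 0.301
grasp_force: 39.5
clock: 4.6
eef_pos: [561.2, 94.8, 195.6]
tcp_rot: [3.141, -0.0, 1.459]
contact_force: [-0.4, -0.1, -0.9]
opening: 0.297
grasp_force: 39.5
clock: 5.45
eef_pos: [659.7, -62.2, 195.1]
tcp_rot: [-3.141, -0.0, 0.899]
contact_force: [-0.6, 0.6, 0.5]
opening: 0.301
grasp_force: 39.6
clock: 6.25
eef_pos: [659.9, -62.8, 195.0]
tcp_rot: [-3.141, 0.0, 0.079]
contact_force: [0.5, -0.0, -1.0]
opening: 0.301
grasp_force: 39.6
w2 [568.72146453 160.00886977 321.22359937]
wood [162. 388.] [ 394. -125.] [65.  8.] 40
wood [ 51. 343.] [285. -46.] [36. 17.] 25
wood [  5. 345.] [230. -54.] [84. 16.] 69
wood [216. 253.] [491.  35.] [20. 35.] 8
wood [280. 270.] [551.   6.] [103.  61.] 83
wood [416. 229.] [688.  42.] [50. 11.] 84
wood [359. 225.] [633.  51.] [46. 88.] 84
wood [ 12. 160.] [311. 153.] [19. 34.] 89
wood [ 19. 121.] [331. 185.] [56. 29.] 14
wood [357.  95.] [638. 174.] [117.  51.] 6
wood [434.  78.] [706. 180.] [11. 51.] 6
wood [55.  9.] [386. 271.] [21. 18.]
[... 400 characters left out ...]
. -48.] [24. 24.] 35
wood [470. 317.] [ 521. -288.] [235.  39.] 63
wood [402. 255.] [ 605. -187.] [50. 11.] 75
wood [ 48. 247.] [585. 168.] [10. 50.] 5
wood [161. 247.] [595.  52.] [49. 11.] 84
wood [525. 255.] [ 610. -317.] [61. 38.] 58
wood [282. 246.] [603. -68.] [41. 61.] 3
wood [302. 219.] [635. -85.] [ 7. 12.] 51
wood [538. 175.] [ 694. -305.] [ 5. 17.] 68
wood [284. 157.] [692. -62.] [10. 50.] 3
wood [171. 153.] [688.  41.] [50. 11.] 84
wood [450. 154.] [ 708. -216.] [50. 10.] 75
wood [ 24. 123.] [706. 179.] [10. 49.] 6
bay [282. 194.] [654. -65.] [63. 51.] 3
bay [170. 199.] [640.  46.] [51. 84.] 84
bay [421. 202.] [ 660. -202.] [ 52. 107.] 74
bay [ 43. 183.] [646. 173.] [131.  52.] 5
```

View pics/w3.png

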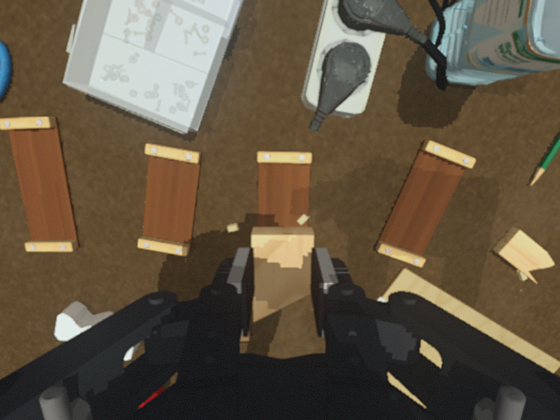

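This picture shows all four bays: (38,185), (170,198), (284,190) and (425,203). The held offcut_45 is in line with its bay. offcut_62 is at (525,255), light wood with its V notch at the lower right. A sawdust chip sits at the edge of bay_45 at (302,219), so I place slightly away from it.

```bash
python3 -m inch '[[0.001,-0.001,0.04,0,0,1.5,1],[0,0,0.05,0,0,0,1],[0,0,0.04,0,0,0,1],[0,0,0.02,0,0,0,1],[0,0,0.009,0,0,0,1],[0,0,0,0,0,0,1],[0,0,0,0,0,0,1]]'
python3 -m inch '[[0,0,0.0035,0,0,0,1],[0,0,0,0,0,0,1]]'
```

```text
clock: 7.0
eef_pos: [662.0, -63.0, 37.0]
tcp_rot: [3.141, -0.002, 0.049]
contact_force: [0.2, 0.4, 0.4]
opening: 0.302
grasp_force: 39.6
clock: 7.2
eef_pos: [661.6, -63.1, 33.3]
tcp_rot: [3.141, -0.002, 0.048]
contact_force: [0.4, -1.0, -1.1]
opening: 0.306
grasp_force: 39.6
```

```bash
python3 -m inch '[[0,0,0.0025,0,0,0,1],[0,0,0,0,0,0,0],[0,0,0,0,0,0,-0.1],[0,0,0,0,0,0,-0.1],[0,0,-0.03,0,0,0,-0.1],[0,0,-0.05,0,0,0,-0.1],[0,0,-0.05,0,0,0,-0.1],[0,0,-0.05,0,0,0,-0.1]]'
python3 -m inch '[[0,0.04,0,0,0,0,-0.1],[0,0.04,0,0,0,0,-0.1],[0,0.04,0,0,0,0,-0.1],[0,0.04,0,0,0,0,-0.1],[0,0.04,0,0,0,0,-0.1],[0,0,0,0,0,0,-0.1],[0,0,0,0,0,0,-0.1]]'
python3 - <<'E'
from seg import *
f=grab('wrist'); pickle.dump(f,open('w4.pkl','wb')); cv2.imwrite('pics/w4.png',f['img']); T=pickle.load(open('top0.pkl','rb'))
print('45');piece(f,(657,-63,16)); 
print('62');piece(f,(615,-316,12),T,3)
for a in((607,-186,14),(710,-214,14)): print('s75');piece(f,a,T)
E
```

```text
clock: 8.0
eef_pos: [660.7, -63.0, 211.6]
tcp_rot: [-3.142, 0.0, 0.048]
contact_force: [1.4, 0.2, -0.7]
opening: 0.549
grasp_force: 0.0
clock: 8.7
eef_pos: [670.2, -263.5, 209.4]
tcp_rot: [-3.141, 0.0, 0.046]
contact_force: [-0.6, 1.1, -0.7]
opening: 0.549
grasp_force: 0.0
45
 rect [654.7 -69.8] [87.8 58.4] 3.3
 corners [[700.0, -87.0], [695.0, -39.0], [682.0, -48.0], [623.0, -51.0], [619.0, -43.0], [610.0, -44.0], [614.0, -94.0], [639.0, -100.0], [643.0, -95.0], [690.0, -93.0], [685.0, -61.0], [679.0, -57.0], [684.0, -51.0], [689.0, -88.0]]
 edges [(49, 95), (16, 36), (59, 3), (9, 115), (10, 5), (50, 95), (26, 166), (6, 50), (47, 2), (33, 99), (7, 148), (7, 50), (37, 98), (11, 6)]
62
 tri [array([ 616. , -317.1,    7.6]), array([0.5, 0.5])]
 rect [ 612.7 -320.5] [61.5 34.2] 59.1
 corners [[616.0, -288.0], [594.0, -321.0], [608.0, -323.0], [609.0, -337.0], [601.0, -342.0], [606.0, -352.0], [623.0, -336.0], [642.0, -304.0]]
 edges [(40, 56), (15, 173), (15, 93), (9, 33), (11, 116), (24, 44), (38, 60), (31, 150)]
s75
 tri [array([ 607.2, -184.2,   18.5]), array([3.5, 3.5])]
 rect [ 607.3 -184.1] [43.2 12.7] 75.9
 corners [[609.0, -162.0], [599.0, -193.0], [605.0, -206.0], [616.0, -174.0]]
 edges [(33, 71), (14, 116), (34, 70), (14, 122)]
s75
 tri [array([ 689.9, -211.1,   73.5]), array([8.6, 8.6])]
 rect [ 664.5 -208.1] [ 50.7 102.7] 79.5
 corners [[707.0, -239.0], [719.0, -193.0], [709.0, -191.0], [704.0, -208.0], [704.0, -192.0], [619.0, -174.0], [626.0, -192.0], [700.0, -213.0], [704.0, -209.0], [699.0, -225.0], [699.0, -216.0], [624.0, -196.0], [635.0, -221.0]]
 edges [(47, 76), (10, 168), (17, 73), (15, 92), (87, 168), (19, 113), (77, 164), (6, 40), (17, 73), (9, 93), (78, 165), (28, 113), (75, 166)]
```

View pics/w4.png

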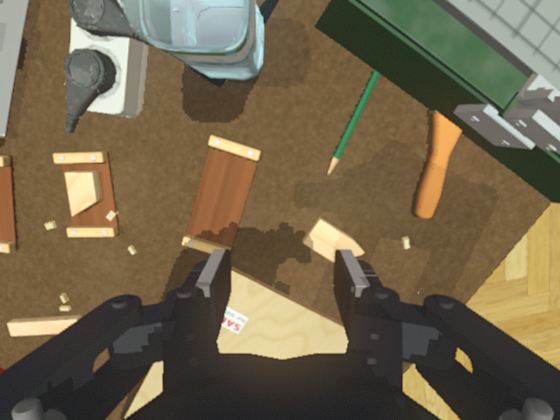

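offcut_45 sits between its stops at (85,190). offcut_62 is at (333,240), partly in the gripper's shadow. The candidates for offcut_62 are the light wood piece at (525,255) in w3 and the red piece near (155,395). Only the wood one fits the colour; one enlarged crop to confirm.

Run:
```python
from h import *
f=pickle.load(open('w3.pkl','rb')); cv2.imwrite('pics/c62.png',cv2.resize(f['img'][215:300,470:560],None,fx=6,fy=6,interpolation=cv2.INTER_CUBIC))
P=onz(f,np.array([[0,0]]),12)
go(613,-321.5,200,59)
```

```text
to (613, -321.5, 200, 59) tool shift [-60.   56.3   9.5] rz -56.3 (if turned first: shift [-80.1 -18.7   9.5] ) tilt [-0.03  0.04]
```

View pics/c62.png

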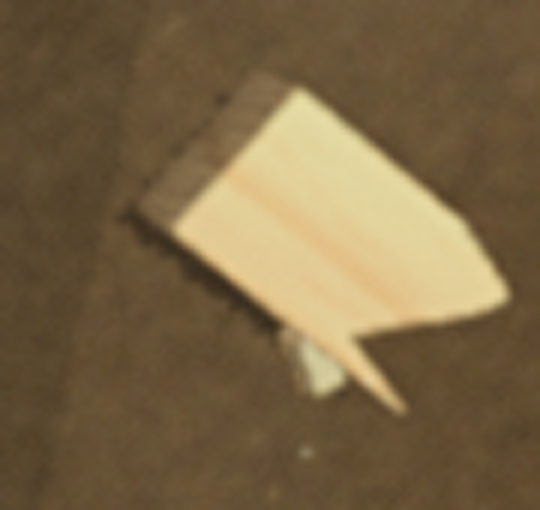

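This is offcut_62: bare wood, asymmetric V notch, with a chip against its lower edge. I grip it towards the square end, 11 mm from centre.

```bash
python3 -m inch '[[-0.027,0.023,0,0,0,0,-0.3],[-0.027,0.0235,0,0,0,-8.05,-0.3],[0,0,0.02,0,0,-8.05,-0.3],[0,0,0.03,0,0,-8.05,-0.3],[0,0,0.03,0,0,-8.05,-0.3],[0,0,0.03,0,0,-8.05,-0.3],[0,0,0.03,0,0,-8.05,-0.3],[0,0,0.01,0,0,-8.05,-0.3]]'
python3 -m inch '[[0,0,0,0,0,0,-0.3],[0,0,0,0,0,0,-0.3]]'
python3 - <<'E'
from seg import *
f=grab('wrist'); cv2.imwrite('pics/w5.png',f['img'][100:]); go(618.5,-312.6,29,59)
piece(f,(613,-322,12),None,3)
E
```

```text
clock: 9.55
eef_pos: [617.3, -309.1, 56.5]
tcp_rot: [-3.137, 0.0, 1.039]
contact_force: [0.2, -0.1, -0.0]
opening: 0.651
grasp_force: 0.0
clock: 9.75
eef_pos: [619.4, -310.8, 60.3]
tcp_rot: [3.141, -0.0, 1.028]
contact_force: [0.2, -0.5, 1.0]
opening: 0.65
grasp_force: 0.0
to (618.5, -312.6, 29, 59) tool shift [-1.8 -0.4 31.9] rz -0.1 (if turned first: shift [-1.8 -0.4 31.9] ) tilt [ 0.07 -0.03]
 rect [ 609.7 -319.1] [62.5 36.5] 58.9
 corners [[615.0, -287.0], [597.0, -318.0], [584.0, -326.0], [588.0, -331.0], [583.0, -340.0], [596.0, -325.0], [606.0, -352.0], [618.0, -341.0], [640.0, -303.0]]
 edges [(35, 59), (15, 32), (7, 119), (9, 61), (19, 47), (29, 109), (17, 44), (44, 59), (30, 148)]
```

View pics/w5.png

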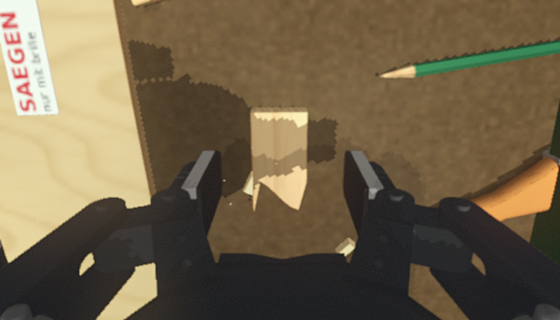

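offcut_62 at (279,160) lies square between the jaws, and the chip at (248,183) is behind the pads. Descend and grip.

```bash
python3 -m inch '[[-0.002,0,0.02,0,0,0,-0.3],[0,0,0.011,0,0,0,-0.3],[0,0,0,0,0,0,-0.3],[0,0,0,0,0,0,1],[0,0,0,0,0,0,1],[0,0,0,0,0,0,1],[0,0,0,0,0,0,1],[0,0,0,0,0,0,1]]'
python3 -m inch '[[0,0,-0.02,0,0,0,1],[0,0,-0.05,0,0,0,1],[0,0,-0.05,0,0,0,1],[0,0,-0.05,0,0,0,1],[0,0,0,0,0,0,1]]'
python3 - <<'E'
from h import *
a=np.radians(-6.7); go(641.5+11*np.cos(a),46.5+11*np.sin(a),200,173.3)
E
```

```text
clock: 10.6
eef_pos: [618.0, -313.6, 29.1]
tcp_rot: [3.141, -0.0, 1.031]
contact_force: [0.3, 0.2, 2.2]
opening: 0.005
grasp_force: 1.0
clock: 11.1
eef_pos: [621.5, -315.4, 207.4]
tcp_rot: [3.129, -0.001, 1.031]
contact_force: [0.5, -0.3, -0.1]
opening: 0.005
grasp_force: 0.0
to (np.float64(652.4248771449234), np.float64(45.21662189190734), 200, 173.3) tool shift [ 325.3 -158.9    5.6] rz 65.8 (if turned first: shift [ -11.4 -361.8    5.6] ) tilt [ 0.64 -0.33]
```

The grip missed: the jaws shut just above the piece, so the tips really are 17 mm ahead of the TCP or less. I open, check the piece again and go lower.

```bash
python3 -m inch '[[0,0,0.03,0,0,0,-0.3],[0,0,0.05,0,0,0,-0.3],[0,0,0.05,0,0,0,-0.3],[0,0,0,0,0,0,-0.3],[0,0,0,0,0,0,-0.3]]'
python3 - <<'E'
from seg import *
f=grab('wrist');pickle.dump(f,open('w6.pkl','wb')); cv2.imwrite('pics/w6.png',f['img'][100:])
piece(f,(613,-322,12),None,3); go(618.5,-312.6,18,59)
E
```

```text
clock: 11.6
eef_pos: [617.4, -313.4, 68.6]
tcp_rot: [-3.14, 0.0, 1.031]
contact_force: [0.7, -0.9, 1.1]
opening: 0.651
grasp_force: 0.0
 rect [ 609.8 -319.2] [62.6 36.6] 58.7
 corners [[615.0, -287.0], [597.0, -318.0], [584.0, -326.0], [587.0, -332.0], [583.0, -339.0], [597.0, -324.0], [602.0, -347.0], [606.0, -352.0], [618.0, -340.0], [640.0, -304.0], [640.0, -301.0]]
 edges [(36, 60), (15, 31), (6, 117), (9, 62), (21, 48), (23, 103), (7, 125), (17, 44), (42, 59), (4, 98), (28, 151)]
to (618.5, -312.6, 18, 59) tool shift [ 1.1 -1.1 52.5] rz 0.1 (if turned first: shift [ 1.1 -1.1 52.5] ) tilt [ 0.09 -0.04]
```

```bash
python3 -m inch '[[0.001,-0.001,0.03,0,0,0,-0.3],[0,0,0.0215,0,0,0,-0.3],[0,0,0,0,0,0,-0.3],[0,0,0,0,0,0,1],[0,0,0,0,0,0,1],[0,0,0,0,0,0,1],[0,0,0,0,0,0,1],[0,0,0,0,0,0,1]]'
```

```text
clock: 12.45
eef_pos: [619.4, -313.1, 20.5]
tcp_rot: [3.137, -0.0, 1.031]
contact_force: [-1.1, 1.3, 7.7]
opening: 0.349
grasp_force: 40.1
```

```bash
python3 -m inch '[[0,0,-0.02,0,0,0,1],[0,0,-0.05,0,0,0,1],[0,0,-0.05,0,0,0,1],[0,0,-0.05,0,0,0,1],[0,0,0,0,0,0,1]]'
python3 - <<'E'
from h import *
a=np.radians(-6.7); go(641.5+11*np.cos(a),46.5+11*np.sin(a),200,173.3)
E
```

```text
clock: 12.95
eef_pos: [621.7, -314.4, 197.7]
tcp_rot: [3.127, -0.001, 1.031]
contact_force: [-0.1, 0.1, 0.8]
opening: 0.348
grasp_force: 39.6
to (np.float64(652.4248771449234), np.float64(45.21662189190734), 200, 173.3) tool shift [ 324.3 -158.4   -4.3] rz 65.8 (if turned first: shift [ -11.4 -360.7   -4.3] ) tilt [ 0.76 -0.39]
```

```bash
python3 -m inch '[[0.0405,-0.0198,0,0,0,0,1],[0.0405,-0.0198,0,0,0,0,1],[0.0405,-0.0198,0,0,0,0,1],[0.0405,-0.0198,0,0,0,0,1],[0.0405,-0.0198,0,0,0,0,1],[0.0405,-0.0198,0,0,0,0,1],[0.0405,-0.0198,0,0,0,0,1],[0.0405,-0.0198,0,0,0,0,1]]'
python3 -m inch '[[0,0,0,0,0,8.22,1],[0,0,0,0,0,8.22,1],[0,0,0,0,0,8.22,1],[0,0,0,0,0,8.22,1],[0,0,0,0,0,8.22,1],[0,0,0,0,0,8.22,1],[0,0,0,0,0,8.22,1],[0,0,0,0,0,8.22,1]]'
python3 -m inch '[[0,0,0.03,0,0,0,1],[0,0,0.05,0,0,0,1],[0,0,0.03,0,0,0,1],[0,0,0,0,0,0,1],[0,0,0,0,0,0,1],[0,0,0,0,0,0,1]]'
python3 - <<'E'
from seg import *
a=np.radians(-6.7); go(641.5+11*np.cos(a),46.5+11*np.sin(a),25,173.3)
f=grab('wrist');pickle.dump(f,open('w7.pkl','wb')); cv2.imwrite('pics/w7.png',f['img'])
piece(f,(690,42,14))
E
```

```text
clock: 13.75
eef_pos: [648.4, 49.0, 188.7]
tcp_rot: [3.14, -0.001, 1.031]
contact_force: [0.6, 0.2, -0.6]
opening: 0.351
grasp_force: 39.6
clock: 14.55
eef_pos: [648.4, 47.2, 188.5]
tcp_rot: [-3.141, -0.002, -0.123]
contact_force: [0.5, 0.7, 0.6]
opening: 0.347
grasp_force: 39.6
clock: 15.15
eef_pos: [649.8, 47.3, 79.9]
tcp_rot: [-3.141, -0.004, -0.117]
contact_force: [0.3, 0.6, -0.1]
opening: 0.35
grasp_force: 39.6
to (np.float64(652.4248771449234), np.float64(45.21662189190734), 25, 173.3) tool shift [ 2.6  1.8 54.9] rz 0.0 (if turned first: shift [ 2.6  1.8 54.9] ) tilt [0.22 0.02]
 rect [688.2  41.3] [49.8  9.9] 83.4
 corners [[694.0, 66.0], [686.0, 66.0], [682.0, 17.0], [690.0, 17.0]]
 edges [(8, 180), (49, 85), (9, 179), (49, 85)]
```

View pics/w7.png

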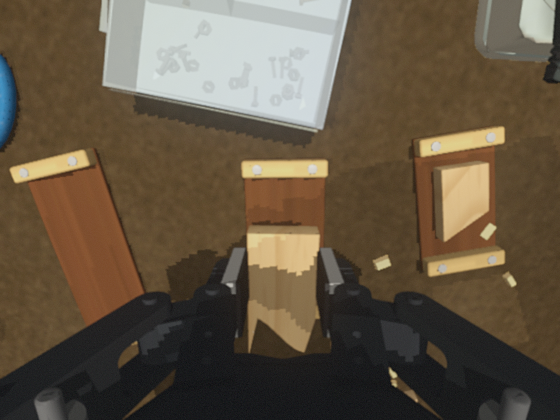

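The held offcut_62 is lined up over its bay at (285,280). offcut_45 lies flat and centred at (461,200), with the chip at (488,231) clear of it.

```bash
python3 -m inch '[[0.0026,0.0018,0.03,0,0,0,1],[0,0,0.015,0,0,0,1],[0,0,0.006,0,0,0,1],[0,0,0,0,0,0,1],[0,0,0,0,0,0,1],[0,0,0,0,0,0,1]]'
```

```text
clock: 15.8
eef_pos: [651.1, 45.2, 27.3]
tcp_rot: [-3.141, -0.001, -0.117]
contact_force: [-0.3, -1.3, 0.1]
opening: 0.344
grasp_force: 39.6
```

```bash
python3 -m inch '[[0,0,0.002,0,0,0,1],[0,0,0,0,0,0,0],[0,0,0,0,0,0,-0.1],[0,0,0,0,0,0,-0.1],[0,0,-0.03,0,0,0,-0.3],[0,0,-0.05,0,0,0,-0.3],[0,0,-0.05,0,0,0,-0.3],[0,0,-0.05,0,0,0,-0.3]]'
python3 - <<'E'
from h import *
go(611,300,200,60)
E
```

```text
clock: 16.6
eef_pos: [650.0, 45.1, 206.1]
tcp_rot: [3.142, 0.0, -0.117]
contact_force: [1.0, 0.3, 0.8]
opening: 0.647
grasp_force: 0.0
to (611, 300, 200, 60) tool shift [ -68.4 -248.6    6.1] rz -66.7 (if turned first: shift [ 201.2 -161.3    6.1] ) tilt [-0.02  0.  ]
```

```bash
python3 -m inch '[[-0.0114,-0.0414,0,0,0,0,-0.3],[-0.0114,-0.0414,0,0,0,0,-0.3],[-0.0114,-0.0414,0,0,0,0,-0.3],[-0.0114,-0.0414,0,0,0,0,-0.3],[-0.0114,-0.0414,0,0,0,0,-0.3],[-0.0114,-0.0414,0,0,0,0,-0.3]]'
python3 -m inch '[[0,0,0,0,0,-8.34,-0.3],[0,0,0.02,0,0,-8.34,-0.3],[0,0,0.02,0,0,-8.34,-0.3],[0,0,0.02,0,0,-8.34,-0.3],[0,0,0.02,0,0,-8.34,-0.3],[0,0,0.02,0,0,-8.34,-0.3],[0,0,0.02,0,0,-8.34,-0.3],[0,0,0,0,0,-8.34,-0.3]]'
python3 -m inch '[[0,0,0,0,0,0,-0.3],[0,0,0,0,0,0,-0.3]]'
python3 - <<'E'
from seg import *
f=grab('wrist');pickle.dump(f,open('w8.pkl','wb')); cv2.imwrite('pics/w8.png',f['img'])
piece(f,(611,300,18)); go(611,300,22,60)
E
```

```text
clock: 17.2
eef_pos: [610.8, 301.4, 204.4]
tcp_rot: [-3.142, -0.0, -0.117]
contact_force: [1.2, -0.4, -0.4]
opening: 0.647
grasp_force: 0.0
clock: 18.0
eef_pos: [609.5, 298.8, 81.1]
tcp_rot: [-3.139, 0.004, 1.054]
contact_force: [-0.3, 0.8, -0.5]
opening: 0.654
grasp_force: 0.0
clock: 18.2
eef_pos: [611.6, 299.9, 84.6]
tcp_rot: [3.141, -0.001, 1.044]
contact_force: [-0.2, 0.7, -0.4]
opening: 0.647
grasp_force: 0.0
 rect [610.8 300.6] [77.6 22.4] 60.5
 corners [[622.0, 339.0], [582.0, 273.0], [601.0, 263.0], [638.0, 326.0], [637.0, 329.0]]
 edges [(77, 59), (21, 152), (73, 60), (4, 99), (19, 148)]
to (611, 300, 22, 60) tool shift [-0.4 -0.7 62.8] rz -0.2 (if turned first: shift [-0.4 -0.7 62.8] ) tilt [0.05 0.02]
```

Centred and in line. Descend to about 23 and grip (the piece is 18 mm tall), then lift and carry to bay_75 at (656.5,-201.5), 164.3°.

```bash
python3 -m inch '[[0,-0.001,0.04,0,0,0,-0.3],[0,0,0.0215,0,0,0,-0.3],[0,0,0,0,0,0,-0.3],[0,0,0,0,0,0,1],[0,0,0,0,0,0,1],[0,0,0,0,0,0,1],[0,0,0,0,0,0,1],[0,0,0,0,0,0,1]]'
python3 -m inch '[[0,0,-0.02,0,0,0,1],[0,0,-0.05,0,0,0,1],[0,0,-0.05,0,0,0,1],[0,0,-0.05,0,0,0,1],[0,0,0,0,0,0,1],[0,0,0,0,0,0,1]]'
python3 - <<'E'
from h import *
go(657,-201.5,190,164.3)
E
```

```text
clock: 19.05
eef_pos: [611.8, 300.9, 24.8]
tcp_rot: [3.14, -0.003, 1.048]
contact_force: [-0.4, -0.9, 7.0]
opening: 0.243
grasp_force: 40.0
clock: 19.65
eef_pos: [611.3, 300.6, 195.2]
tcp_rot: [3.139, -0.003, 1.048]
contact_force: [-0.1, 0.0, -0.7]
opening: 0.242
grasp_force: 39.2
to (657, -201.5, 190, 164.3) tool shift [-412.1  290.4    4.5] rz 75.7 (if turned first: shift [179.8 471.    4.5] ) tilt [0.21 0.1 ]
```

```bash
python3 -m inch '[[-0.0343,0.0242,0,0,0,0,1],[-0.0343,0.0242,0,0,0,0,1],[-0.0343,0.0242,0,0,0,0,1],[-0.0343,0.0242,0,0,0,0,1],[-0.0343,0.0242,0,0,0,0,1],[-0.0343,0.0242,0,0,0,0,1],[-0.0343,0.0242,0,0,0,0,1],[-0.0343,0.0242,0,0,0,0,1]]'
python3 -m inch '[[-0.0343,0.0242,0,0,0,0,1],[-0.0343,0.0242,0,0,0,0,1],[-0.0343,0.0242,0,0,0,0,1],[-0.0343,0.0242,0,0,0,0,1],[0,0,0,0,0,8.41,1],[0,0,0,0,0,8.41,1],[0,0,0,0,0,8.41,1],[0,0,0,0,0,8.41,1]]'
python3 -m inch '[[0,0,0,0,0,8.41,1],[0,0,0.01,0,0,8.41,1],[0,0,0.03,0,0,8.41,1],[0,0,0.03,0,0,8.41,1],[0,0,0.03,0,0,8.41,1],[0,0,0.01,0,0,0,1],[0,0,0,0,0,0,1],[0,0,0,0,0,0,1]]'
python3 - <<'E'
from seg import *
f=grab('wrist');pickle.dump(f,open('w9.pkl','wb')); cv2.imwrite('pics/w9.png',f['img'])
go(657,-201.5,30,164.3); piece(f,(709,-216,14))
P=[onz(f,c,14) for c in blobs(f['img'],'bay',300)]
for p in P: print(np.round(cv2.minAreaRect(p[:,:2].astype(np.float32))[0]))
E
```

```text
clock: 20.45
eef_pos: [640.0, -35.8, 190.9]
tcp_rot: [-3.139, 0.001, 1.048]
contact_force: [0.7, 0.7, -0.5]
opening: 0.247
grasp_force: 39.3
clock: 21.25
eef_pos: [655.3, -201.2, 190.5]
tcp_rot: [-3.139, 0.002, 0.454]
contact_force: [0.3, 0.4, -0.3]
opening: 0.241
grasp_force: 39.3
clock: 22.05
eef_pos: [656.9, -201.5, 83.2]
tcp_rot: [3.142, -0.0, -0.27]
contact_force: [0.5, 0.4, 0.6]
opening: 0.244
grasp_force: 39.3
to (657, -201.5, 30, 164.3) tool shift [-0.4 -0.  54. ] rz 0.2 (if turned first: shift [-0.4 -0.  54. ] ) tilt [ 0.09 -0.03]
 rect [ 707.8 -215.9] [49.8 10.3] 74.5
 corners [[718.0, -193.0], [709.0, -192.0], [697.0, -239.0], [707.0, -239.0]]
 edges [(9, 174), (48, 76), (9, 0), (47, 76)]
[619.  13.]
[661. -73.]
[ 674. -207.]
```

```bash
python3 -m inch '[[0,0,0.03,0,0,0,1],[0,0,0.015,0,0,0,1],[0,0,0.007,0,0,0,1],[0,0,0,0,0,0,1],[0,0,0,0,0,0,1]]'
python3 -m inch '[[0,0,0.0015,0,0,0,1],[0,0,0,0,0,0,1]]'
```

```text
clock: 22.6
eef_pos: [657.1, -201.5, 31.6]
tcp_rot: [3.142, -0.001, -0.273]
contact_force: [0.1, 0.3, -0.6]
opening: 0.241
grasp_force: 39.3
clock: 22.8
eef_pos: [656.9, -201.5, 29.9]
tcp_rot: [3.142, -0.001, -0.273]
contact_force: [0.0, -0.2, -0.8]
opening: 0.247
grasp_force: 39.3
```

```bash
python3 -m inch '[[0,0,0.001,0,0,0,1],[0,0,0,0,0,0,0],[0,0,0,0,0,0,-0.1],[0,0,0,0,0,0,-0.1],[0,0,-0.03,0,0,0,-0.3],[0,0,-0.05,0,0,0,-0.3],[0,0,-0.05,0,0,0,-0.3],[0,0,-0.05,0,0,0,-0.3]]'
python3 - <<'E'
from seg import *
print(r.sense()['qpos'].round(2)); go(494,7,200,98)
W=pickle.load(open('w4.pkl','rb'));T=pickle.load(open('top0.pkl','rb'));f=pickle.load(open('w2.pkl','rb'))
piece(T,(495,7,10))
E
```

```text
clock: 23.6
eef_pos: [656.2, -201.3, 210.1]
tcp_rot: [-3.142, 0.0, -0.273]
contact_force: [0.0, -0.7, -1.3]
opening: 0.652
grasp_force: 0.0
[-0.3   0.48  1.53 -0.    1.14  1.54]
to (494, 7, 200, 98) tool shift [-212.4 -156.8   10.2] rz 66.4 (if turned first: shift [-228.8  131.7   10.2] ) tilt [-0.02  0.01]
 rect [494.9   6.8] [17.9 88.9] 8.1
 corners [[495.0, -38.0], [500.0, 37.0], [482.0, 50.0]]
 edges [(76, 86), (22, 145), (89, 98)]
```

```bash
python3 -m inch '[[-0.0354,-0.0261,0,0,0,0,-0.3],[-0.0354,-0.0261,0,0,0,0,-0.3],[-0.0354,-0.0261,0,0,0,0,-0.3],[-0.0354,-0.0261,0,0,0,0,-0.3],[-0.0354,-0.0261,0,0,0,0,-0.3],[-0.0354,-0.0261,0,0,0,0,-0.3],[0,0,0,0,0,-8.12,-0.3],[0,0,0,0,0,-8.12,-0.3]]'
python3 -m inch '[[0,0,0,0,0,-8.12,-0.3],[0,0,0,0,0,-8.12,-0.3],[0,0,0,0,0,-8.12,-0.3],[0,0,0,0,0,-8.12,-0.3],[0,0,0,0,0,-8.12,-0.3],[0,0,0,0,0,-8.12,-0.3],[0,0,0,0,0,-8.12,-0.3],[0,0,0,0,0,-8.12,-0.3]]'
python3 -m inch '[[0,0,0,0,0,-8.12,-0.3],[0,0,0,0,0,-8.12,-0.3],[0,0,0,0,0,-8.12,-0.3],[0,0,0,0,0,-8.12,-0.3],[0,0,0,0,0,0,-0.3],[0,0,0,0,0,0,-0.3]]'
python3 - <<'E'
from seg import *
f=grab('wrist');pickle.dump(f,open('w10.pkl','wb')); cv2.imwrite('pics/w10.png',f['img']);T=pickle.load(open('top0.pkl','rb'))
piece(f,(494,6,10),T); go(494,7,80,98)
for c in blobs(f['img'],'foam',300): print('foam',onz(f,[cen(c)],10).round())
E
```

```text
clock: 24.4
eef_pos: [493.5, 7.8, 208.7]
tcp_rot: [3.142, -0.001, 0.018]
contact_force: [0.5, -0.4, -0.7]
opening: 0.646
grasp_force: 0.0
clock: 25.2
eef_pos: [494.3, 6.7, 208.4]
tcp_rot: [3.141, -0.0, 1.15]
contact_force: [0.8, -0.4, -0.1]
opening: 0.653
grasp_force: 0.0
clock: 25.8
eef_pos: [494.3, 6.7, 208.4]
tcp_rot: [3.141, 0.0, 1.707]
contact_force: [-0.3, 0.2, 0.2]
opening: 0.654
grasp_force: 0.0
 tri [array([493.7,   7.4,  12.7]), array([0.9, 0.9])]
 rect [493.2   5.7] [18.7 89.9] 8.1
 corners [[480.0, 49.0], [491.0, -40.0], [508.0, -37.0], [496.0, 50.0]]
 edges [(90, 97), (17, 11), (87, 97), (16, 1)]
to (494, 7, 80, 98) tool shift [  0.3  -0.3 128.4] rz -0.2 (if turned first: shift [  0.3  -0.3 128.4] ) tilt [ 0.01 -0.  ]
foam [[ 802. -101.   10.]]
foam [[760.  37.  10.]]
foam [[493. 126.  10.]]
```

View pics/w10.png

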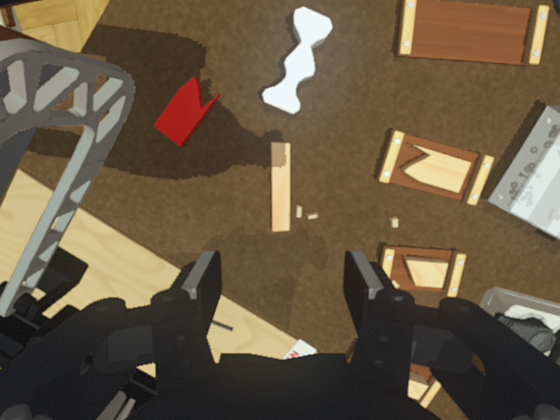

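offcut_90 is at (281,187), central, and foam_wavy is at (298,60), clear of the fingers. offcut_62 at (438,170) and offcut_45 at (427,272) lie in their bays. The saw's tip is at the left, clear of the hand.

```bash
python3 -m inch '[[-0.001,-0.001,0.04,0,0,0,-0.3],[0,0,0.04,0,0,0,-0.3],[0,0,0.04,0,0,0,-0.3],[0,0,0.03,0,0,0,-0.3],[0,0,0,0,0,0,-0.3],[0,0,0,0,0,0,-0.3]]'
python3 -m inch '[[0,0,0.025,0,0,0,-0.3],[0,0,0.0165,0,0,0,-0.3],[0,0,0,0,0,0,-0.3],[0,0,0,0,0,0,-0.3]]'
```

```text
clock: 26.45
eef_pos: [493.4, 5.6, 58.5]
tcp_rot: [-3.141, -0.0, 1.709]
contact_force: [0.8, 0.6, -1.5]
opening: 0.65
grasp_force: 0.0
clock: 26.85
eef_pos: [494.5, 5.6, 18.4]
tcp_rot: [3.14, 0.0, 1.71]
contact_force: [1.0, -0.1, -0.3]
opening: 0.654
grasp_force: 0.0
```

```bash
python3 -m inch '[[0,0,0.0005,0,0,0,1],[0,0,0,0,0,0,1],[0,0,0,0,0,0,1],[0,0,0,0,0,0,1],[0,0,0,0,0,0,1],[0,0,0,0,0,0,1]]'
python3 -m inch '[[0,0,-0.02,0,0,0,1],[0,0,-0.05,0,0,0,1],[0,0,-0.05,0,0,0,1],[0,0,-0.05,0,0,0,1],[0,0,-0.02,0,0,0,1],[0,0,0,0,0,0,1],[0,0,0,0,0,0,1]]'
python3 - <<'E'
from h import *
go(646,174,200,5.2)
E
```

```text
clock: 27.45
eef_pos: [494.0, 5.6, 17.4]
tcp_rot: [3.14, 0.0, 1.711]
contact_force: [-1.2, 0.6, 10.3]
opening: 0.194
grasp_force: 42.7
clock: 28.15
eef_pos: [493.3, 5.6, 206.4]
tcp_rot: [3.141, 0.0, 1.711]
contact_force: [0.2, 0.2, -1.2]
opening: 0.197
grasp_force: 39.5
to (646, 174, 200, 5.2) tool shift [145.4 174.8   6.6] rz -87.2 (if turned first: shift [-167.4  153.9    6.6] ) tilt [ 0.05 -0.  ]
```

```bash
python3 -m inch '[[0.0291,0.035,0,0,0,0,1],[0.0291,0.035,0,0,0,0,1],[0.0291,0.035,0,0,0,0,1],[0.0291,0.035,0,0,0,0,1],[0.0291,0.035,0,0,0,0,1],[0,0,0,0,0,-7.93,1],[0,0,0,0,0,-7.93,1],[0,0,0,0,0,-7.93,1]]'
python3 -m inch '[[0,0,0,0,0,-7.93,1],[0,0,0,0,0,-7.93,1],[0,0,0.02,0,0,-7.93,1],[0,0,0.02,0,0,-7.93,1],[0,0,0.02,0,0,-7.93,1],[0,0,0.02,0,0,-7.93,1],[0,0,0.02,0,0,-7.93,1],[0,0,0.02,0,0,-7.93,1]]'
python3 -m inch '[[0,0,0,0,0,0,1],[0,0,0,0,0,0,1],[0,0,0,0,0,0,1]]'
python3 - <<'E'
from seg import *
f=grab('wrist');pickle.dump(f,open('w11.pkl','wb')); cv2.imwrite('pics/w11.png',f['img'])
go(646,174,22,5.2)
for c in blobs(f['img'],'wood',60):
  rc=cv2.minAreaRect(onz(f,c,14)[:,:2].astype(np.float32)); print(cen(c).round(),np.round(rc[0]),np.round(rc[1]),round(rc[2]))
E
```

```text
clock: 28.95
eef_pos: [645.3, 174.3, 203.0]
tcp_rot: [-3.137, -0.001, 2.132]
contact_force: [-1.0, -0.7, -0.2]
opening: 0.198
grasp_force: 39.5
clock: 29.75
eef_pos: [644.7, 173.7, 82.8]
tcp_rot: [-3.141, -0.004, -3.044]
contact_force: [0.8, 0.2, -0.1]
opening: 0.195
grasp_force: 39.5
clock: 30.05
eef_pos: [646.6, 174.2, 86.6]
tcp_rot: [3.142, 0.0, -3.053]
contact_force: [-0.0, 0.4, 0.1]
opening: 0.196
grasp_force: 39.5
to (646, 174, 22, 5.2) tool shift [ 0.9 -0.2 65. ] rz -0.1 (if turned first: shift [ 0.9 -0.2 65. ] ) tilt [0.06 0.01]
[ 78. 269.] [687.  42.] [50. 11.] 84
[316. 234.] [650. 195.] [27.  5.] 5
[280. 261.] [678. 172.] [133.  36.] 6
[278. 127.] [590. 169.] [19. 50.] 5
[ 86. 187.] [633.  49.] [53. 88.] 84
```

```bash
python3 -m inch '[[0,0,0.03,0,0,0,1],[0,0,0.02,0,0,0,1],[0,0,0.011,0,0,0,1],[0,0,0,0,0,0,1],[0,0,0,0,0,0,1]]'
python3 -m inch '[[0,0,0.0025,0,0,0,1],[0,0,0,0,0,0,1],[0,0,0,0,0,0,1]]'
```

```text
clock: 30.6
eef_pos: [647.0, 174.3, 26.2]
tcp_rot: [3.141, 0.001, -3.05]
contact_force: [-0.2, 0.3, -0.3]
opening: 0.195
grasp_force: 39.5
clock: 30.9
eef_pos: [646.7, 174.2, 23.4]
tcp_rot: [3.141, 0.001, -3.05]
contact_force: [-0.6, -0.5, 0.5]
opening: 0.194
grasp_force: 39.5
```

```bash
python3 -m inch '[[0,0,0.0015,0,0,0,1],[0,0,0,0,0,0,0],[0,0,0,0,0,0,0],[0,0,0,0,0,0,0],[0,0,-0.03,0,0,0,0],[0,0,-0.05,0,0,0,-0.3],[0,0,-0.05,0,0,0,-0.3],[0,0,-0.05,0,0,0,-0.3]]'
python3 -m inch '[[0.05,0,-0.01,0,0,0,-0.3],[0.05,0,-0.01,0,0,0,-0.3],[0.05,0,-0.01,0,0,0,-0.3],[0.05,-0.03,-0.01,0,0,0,-0.3],[0.03,-0.05,-0.01,0,0,0,-0.3],[0,-0.05,0,0,0,0,-0.3],[0,-0.05,0,0,0,0,-0.3],[0,-0.05,0,0,0,0,-0.3]]'
python3 -m inch '[[0,-0.05,0,0,0,0,-0.3],[0,0,0,0,0,0,-0.3],[0,0,0,0,0,0,-0.3]]'
python3 - <<'E'
from seg import *
print(r.sense()['contact_force'])
f=grab('top');S=grab('scene'); pickle.dump(f,open('t1.pkl','wb'))
cv2.imwrite('pics/t1.png',np.hstack([cv2.resize(f['img'][140:260,150:390],(400,200)),cv2.resize(S['img'][130:290,150:470],(400,200))]) .repeat(1,0))
T=pickle.load(open('top0.pkl','rb'))
for n,g in(('before',T),('after',f)):
  print(n)
  for k,z in(('wood',16),('foam',9)):
    for c in blobs(g['img'],k,60):
      rc=cv2.minAreaRect(onz(g,c,z)[:,:2].astype(np.float32))
      if 400<rc[0][0]<740 and -360<rc[0][1]<380 and max(rc[1])<120: print(k,np.round(rc[0]),np.round(rc[1]),round(rc[2]))
E
```

```text
clock: 31.7
eef_pos: [646.0, 174.0, 203.0]
tcp_rot: [-3.142, -0.0, -3.05]
contact_force: [1.4, 0.2, -0.3]
opening: 0.652
grasp_force: 0.0
clock: 32.5
eef_pos: [452.3, -64.0, 248.3]
tcp_rot: [-3.141, 0.002, -3.049]
contact_force: [0.6, 0.7, -0.9]
opening: 0.653
grasp_force: 0.0
clock: 32.8
eef_pos: [456.9, -113.2, 247.6]
tcp_rot: [3.141, -0.0, -3.053]
contact_force: [0.4, 0.9, 0.2]
opening: 0.646
grasp_force: 0.0
[0.44695215 0.9269675  0.23851008]
before
wood [462. 251.] [45. 28.] 84
wood [494.   7.] [18. 88.] 8
wood [612. 302.] [75. 22.] 61
wood [ 614. -315.] [58. 35.] 51
foam [495. 124.] [82. 32.] 75
foam [500. 345.] [45. 70.] 22
foam [ 533. -196.] [66. 23.] 62
after
wood [ 593. -122.] [33. 53.] 29
wood [644.  48.] [33. 57.] 83
wood [659. -62.] [27. 43.] 88
wood [649. 175.] [88. 19.] 6
wood [ 659. -201.] [23. 74.] 75
foam [495. 124.] [82. 32.] 75
foam [500. 345.] [45. 69.] 22
```

View pics/t1.png

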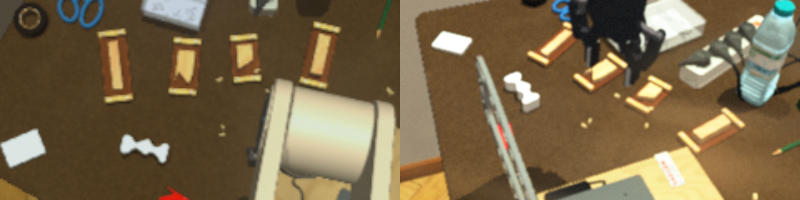

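The final views show all four offcuts centred in their own bays within about 3 mm and in line. Both foam pieces have not moved, and the arm is clear.

```bash
python3 -c "
from rig import r
print(r.sign_off())"
```

```text
the job is handed in; nothing more can be done
None
```

All four pine offcuts lie in their matching bays, within about 3 mm of centre in the final overhead picture; the foam has not moved, and the job is handed in at about 33 s of the 112 s allowed (no verdict was returned).

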